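# Put the round-bottom flasks on the rings of their size

### The arm

A 7-joint arm with a two-finger parallel gripper is mounted at the origin on the work surface. World frame = base frame: x ahead of the robot, y to its left, z up, the work surface at z = 0. Lengths are in m, angles in rad, forces in N, time in s.
With the tool pointing down it reaches from about 0.425 to 0.925 m from the base axis. Payload 6.8 kg.
Tool frame: the origin (TCP) lies at the very end of the fingers, on their centre line; the grasp point (between the pads) lies 19 mm behind it; z points along the fingers, y is the line along which they close (so a half turn about z gives the same grasp; the last joint's range is limited). The gripper opens to 88 mm and grips with 3 to 60 N. Pads are 20 mm wide; open, the fingers measure 115 mm over their backs; the gripper's body (75 mm by 178 mm) begins 61 mm behind the grasp point.
Start: joints at [1.093, 0.477, 0.022, 1.555, -0.011, 1.109, -0.083], TCP at [0.244, -0.629, 0.223] pointing down, gripper open.
Joint ranges: [-2.96, 2.96], [-0.34, 2.1], [-1.41, 1.46], [0.24, 2.44], [-1.37, 4.51], [0.17, 1.92], [-2.96, 2.96]. Speed limits (rad/s): [2.39, 2.39, 3.14, 3.14, 3.14, 3.14, 3.14].

### API

Orientations are given as a unit quaternion [x, y, z, w].
In Python, from station import robot gives the robot as it stands.
- The arm moves only by the tool carry_out, never from a script. Its argument "plan" is a list of rows, each a list of 7 numbers: the closure, from 0 (fully open) to 1 (shut), then the shift along the tool's x, y, z in m, then the turn, a rotation vector about the tool's x, y, z in rad. In form: [[fingers, x, y, z, ax, ay, az], ...]. A call has 1 to 5 rows; each row is the pose to reach, as a shift and turn from the pose commanded when the call began, along the tool's axes at that moment; what a row does not reach only later rows make up. A row lasts 1/10 s, in which the tool goes at most 50 mm and 8.59 degrees, less where a joint would pass 70% of its speed; a pose out of reach is approached as far as the arm can. A call with a gripper value outside its range is refused whole. The fingers move at their own pace and stop on an object; "grip_force" is the grip in N (left out, the last holds). Time passes only in rows, so rows that repeat a pose let the fingers close. It gives the time, the measured TCP pose, the force, the opening and the grip force at its end, in the units of the state.
- robot.sense(): the state, without advancing time (a new reading comes with each control period).
- robot.read_camera(name): name is "scene" or "top"; returns a dict with "color" (480x640x3 uint8, red, green, blue), "fovy" (degrees; the focal length in pixels is half the picture's height over the tangent of half this angle, whatever the lens; pixels are square), "cx", "cy" (the principal point, pixels), "extrinsics" (4x4, takes a point from world to camera coordinates). Camera axes: x right, y down, z forward; pixel columns grow to the right and rows downward; lengths in m; the calibration is good to about 2 mm. A picture is of the moment at which its call begins. There is no depth.
- robot.hand_in(): hands the job in; it is judged then, once.
Trained networks look in the newest picture that a camera, given by its name, has taken for a name from the list of things; names that differ only in an ending like _2 or _b are one class to them, and where a whole thing is asked for, a point or a joint stands for the part that bears it (a point fixed in the world has none). Each returns a list of dicts, best first, with "confidence" (0 to 1); they miss things now and then, are a little off and sometimes report something else, mostly with a low value. They report only what shows in the picture. A call takes as long as a camera call. They do not tell look-alikes from the thing itself.
- robot.search_frame(camera, name): "at" ([column, row] in pixels, amid what is visible of it).
- robot.regions_of(camera, name): "pixels" (480x640 bool, what is visible of it) and "at" ([column, row] in pixels, amid what is visible of it).
- robot.spot_point(camera, name): "at" ([column, row] in pixels: a listed point, or the origin of a listed thing).
The state is a dict: "time_s": time; "joints": joint angles; "qd": joint speeds; "effort": joint torques, N m; "eef_pos": TCP position; "tcp_rot": TCP orientation; "wrist_force": force on the tool from outside, world axes, zero at the start; "torque": the same for the moment, N m; "opening": finger opening in m; "gripper_force": force on a finger pad.
Only numpy, scipy, OpenCV 4.12 (cv2) and the standard library are available. Lean on these libraries where they do the work, as an engineer would, in place of code of your own. Each camera call takes 0.05 s, during which the arm holds its last target. There are 200 camera calls.

### The job

The three stoppered amber round-bottom flasks stand on the wrong support rings: put the small flask on the small cork ring, the middle flask on the middle cork ring and the large flask on the large cork ring, seated and upright with nothing holding them. The large and the middle flask are in each other's place, so park one of them on a free ring meanwhile: a round flask must never be set down on the bare bench, knocked over or dropped. Leave the beaker, the reagent bottle and the measuring cylinder standing where they are.

Things in the scene. Friction and masses are not known exactly. Their poses are not given: they have to be found in the camera images.
- flask_s: SMALL amber round-bottom flask with white stopper, loose. Origin = centre of the round bulb; z up through the neck. Bulb 51 mm wide; straight round neck 20 mm wide, free to grip from 33 to 70 mm above the origin; on it a white stopper 16 mm wide, up to 80 mm above the origin. About 60 g, weight low in the bulb, steady on a ring. Starts on the black rubber ring.
- flask_m: MIDDLE amber round-bottom flask with white stopper, loose. Origin = centre of the round bulb; z up through the neck. Bulb 64 mm wide; straight round neck 24 mm wide, free to grip from 39 to 80 mm above the origin; on it a white stopper 20 mm wide, up to 90 mm above the origin. About 110 g, weight low in the bulb, steady on a ring. Starts on the large cork ring.
- flask_l: LARGE amber round-bottom flask with white stopper, loose. Origin = centre of the round bulb; z up through the neck. Bulb 85 mm wide; straight round neck 28 mm wide, free to grip from 49 to 96 mm above the origin; on it a white stopper 24 mm wide, up to 106 mm above the origin. About 220 g, weight low in the bulb, steady on a ring. Starts on the middle cork ring.
- ring_s: SMALL cork ring, lying flat on the bench and fixed there: 75 mm outside, hole 32 mm, 25 mm high. Origin = centre of its underside on the bench, z up. Empty at the start. A seated flask rests on the hole's upper edge: the small flask's origin is then 45 mm above the bench (middle flask 53 mm, large flask 64 mm).
- ring_m: MIDDLE cork ring, fixed on the bench: 105 mm outside, hole 44 mm, 30 mm high. Origin = centre of its underside, z up. The middle flask seated on it has its origin 53 mm above the bench (small flask 43 mm, large flask 66 mm).
- ring_l: LARGE cork ring, fixed on the bench: 135 mm outside, hole 56 mm, 35 mm high. Origin = centre of its underside, z up. The large flask seated on it has its origin 67 mm above the bench (middle flask 50 mm; the small flask would drop through: do not put it there).
- ring_x: Black rubber support ring, the spare one, fixed on the bench: collar 86 mm outside, hole 40 mm, 28 mm high, on a flat foot 112 mm in diameter and 8 mm high. Origin = centre of its underside, z up. Any flask can stand on it: origin then 44 mm (small), 53 mm (middle) or 65 mm (large) above the bench.
- beaker: Bystander: low-form glass beaker, open at the top, 74 mm across the rim, 90 mm high, loose. Origin = centre of its underside.
- bottle: Bystander: clear glass reagent bottle with a blue screw cap, 56 mm in diameter, 108 mm high, loose. Origin = centre of its underside.
- cylinder: Bystander: slim glass measuring cylinder on a blue six-sided foot 52 mm wide, tube 18 mm in diameter, 140 mm high, light, loose and easily knocked over. Origin = centre of its underside.
Things that resemble listed ones, but are neither listed nor needed, are in the scene too. Leave any green look-alike of the flask_l alone.

How it is judged:
By the outcome, as a careful person would: the job done as asked, in the order asked, and still so for the second after the job is handed in, with the robot touching nothing.
It also fails if it takes over 120 s, if anything falls off the work surface, if the arm or the gripper's body presses on something with over 40 N, if the wrist force passes 120 N, or if a joint passes its speed limit or range.

## Working session

There is one attempt and no reset: what is moved stays moved. The work goes in short steps, Python scripts to look and compute and a tool call to move; the robot and the scene stay as the last step left them, time stands still between calls to the robot, and variables do not carry over. Pictures are saved under pics/ and viewed, at most 14 in all, crops included, and the job is handed in when it is done.

Besides the shell and the picture viewer there is one more tool, called after "Emit:" by a JSON object that holds its "api" and its "payload". carry_out: Moves the arm, as the interface text tells. Its arguments: {"type":"object","properties":{"plan":{"type":"array"},"grip_force":{"type":"number"}},"required":["plan"]}

```bash
mkdir -p pics; cat > h.py <<'E'
import numpy as np, cv2
from station import robot
def cam(n):
    c=robot.read_camera(n); f=240/np.tan(np.radians(c["fovy"])/2)
    K=np.array([[f,0,c["cx"]],[0,f,c["cy"]],[0,0,1]]); return c,K,np.array(c["extrinsics"])
def tri(P,Q,a,b):
    X=cv2.triangulatePoints(P,Q,np.float64(a).reshape(2,1),np.float64(b).reshape(2,1)).ravel(); return X[:3]/X[3]
def proj(P,X):
    x=P@np.append(X,1); return x[:2]/x[2]
def onz(P,uv,z):
    # point on plane z
    H=P[:,[0,1,3]].copy(); H[:,2]+=P[:,2]*z
    x=np.linalg.solve(H,np.append(uv,1)); return x[:2]/x[2]
E
python3 - <<'E'
from h import *
P={}
for n in("scene","top"):
    c,K,E=cam(n); P[n]=K@E[:3]; cv2.imwrite(f"pics/{n}0.png",c["color"][:,:,::-1]); np.save(n+"P.npy",P[n])
    print(n,c["fovy"],c["cx"],c["cy"],"campos",(-E[:3,:3].T@E[:3,3]).round(3))
for o in "flask_s flask_m flask_l ring_s ring_m ring_l ring_x beaker bottle cylinder".split():
    for n in("scene","top"):
        print(o,n,[(np.round(d["at"],1).tolist(),round(d["confidence"],2)) for d in robot.spot_point(n,o)])
s=robot.sense(); print(s["time_s"],s["eef_pos"],s["tcp_rot"],s["opening"],s["wrist_force"])
E
```

```text
scene 57.34540057707141 326.9538618869678 238.9376930446577 campos [ 0.884 -0.554  0.664]
top 46.72894612082692 312.245404456742 244.6554423648407 campos [0.403 0.008 1.226]
flask_s scene [([435.9, 208.8], 0.82), ([347.1, 243.0], 0.63)]
flask_s top [([179.1, 184.9], 0.88), ([445.4, 266.6], 0.81), ([277.9, 245.7], 0.75), ([171.5, 332.2], 0.72)]
flask_m scene [([435.9, 208.8], 0.82), ([347.1, 243.0], 0.63)]
flask_m top [([179.1, 184.9], 0.88), ([445.4, 266.6], 0.81), ([277.9, 245.7], 0.75), ([171.5, 332.2], 0.72)]
flask_l scene [([435.9, 208.8], 0.82), ([347.1, 243.0], 0.63)]
flask_l top [([179.1, 184.9], 0.88), ([445.4, 266.6], 0.81), ([277.9, 245.7], 0.75), ([171.5, 332.2], 0.72)]
ring_s scene [([343.6, 331.5], 0.79), ([432.8, 231.5], 0.79), ([349.8, 262.7], 0.65), ([206.7, 359.5], 0.62)]
ring_s top [([355.1, 194.9], 0.86), ([273.8, 242.6], 0.84), ([186.0, 193.4], 0.8), ([444.2, 263.8], 0.68)]
ring_m scene [([343.6, 331.5], 0.79), ([432.8, 231.5], 0.79), ([349.8, 262.7], 0.65), ([206.7, 359.5], 0.62)]
ring_m top [([355.1, 194.9], 0.86), ([273.8, 242.6], 0.84), ([186.0, 193.4], 0.8), 
[... 192 characters left out ...]
, ([186.0, 193.4], 0.8), ([444.2, 263.8], 0.68)]
ring_x scene [([343.6, 331.5], 0.79), ([432.8, 231.5], 0.79), ([349.8, 262.7], 0.65), ([206.7, 359.5], 0.62)]
ring_x top [([355.1, 194.9], 0.86), ([273.8, 242.6], 0.84), ([186.0, 193.4], 0.8), ([444.2, 263.8], 0.68)]
beaker scene [([281.4, 294.0], 0.89), ([343.3, 329.6], 0.22)]
beaker top [([345.9, 268.8], 0.92)]
bottle scene [([413.5, 281.6], 0.73), ([284.3, 292.6], 0.59)]
bottle top [([264.7, 173.6], 0.6)]
cylinder scene [([370.2, 206.7], 0.96)]
cylinder top [([185.4, 274.8], 0.58)]
1.1 [ 0.24399755 -0.62940199  0.22267338] [9.82955943e-01 1.83841268e-01 3.46341308e-05 3.15416440e-05] 0.08765215366795337 [ 0.05215813 -0.00876602  1.82047987]
```

View pics/scene0.png

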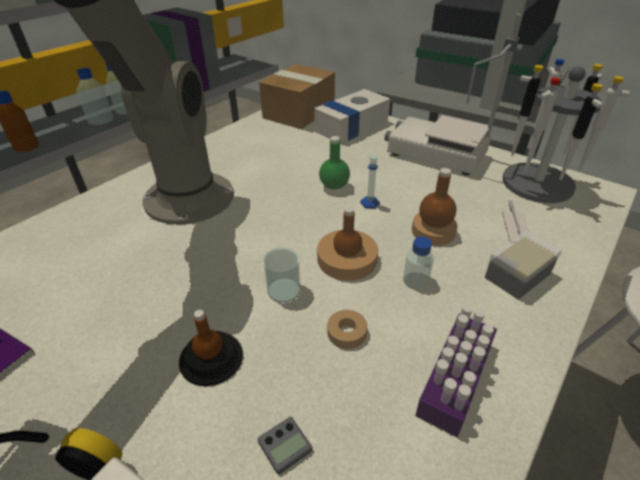

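View pics/top0.png

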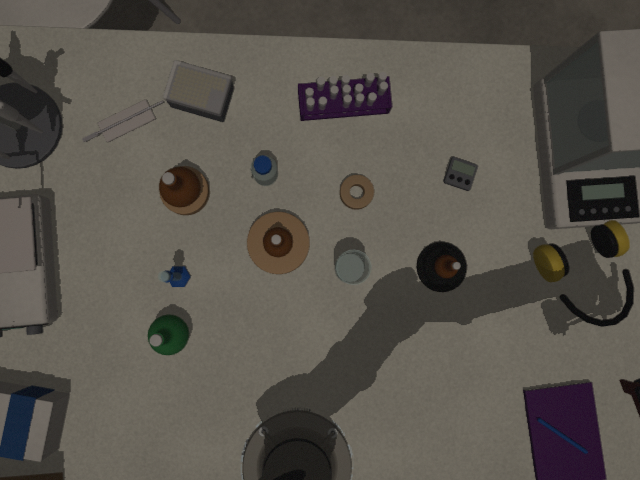

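The top view shows the large flask on the middle ring at (180,188), the middle flask on the large ring at (278,242), the small flask on the black ring at (442,266), and the empty small ring at (357,191). A green look-alike stands at (168,335), the cylinder at (177,276), the bottle at (264,168) and the beaker at (350,265). In the scene view they are at (437,210), (348,243), (207,345) and (347,328).

Next I fit the silhouettes in both views.

```bash
cat > fit.py <<'E'
from h import *
from scipy.optimize import minimize
S={"s":(.0255,.010,.070,.008,.080),"m":(.032,.012,.080,.010,.090),"l":(.0425,.014,.096,.012,.106)}
R={"s":(.0375,.016,.025),"m":(.0525,.022,.030),"l":(.0675,.028,.035),"x":(.043,.020,.028)}
t=np.linspace(0,2*np.pi,40,endpoint=False)
circ=lambda r,z:np.c_[r*np.cos(t),r*np.sin(t),0*t+z]
def draw(im,P,pts,v=1):
    u=np.c_[pts,np.ones(len(pts))]@P.T; u=u[:,:2]/u[:,2:]
    h=cv2.convexHull(np.float32(u))
    cv2.fillConvexPoly(im,np.int32(np.round(h*64)),v,cv2.LINE_8,6)
def flask(P,k,X):
    b,n,h,sr,sh=S[k]; im=np.zeros((480,640),np.uint8)
    draw(im,P,X+np.vstack([circ(b*np.cos(a),b*np.sin(a)) for a in np.linspace(-1.5,1.5,15)]))
    draw(im,P,X+np.vstack([circ(n,0),circ(n,h)])); draw(im,P,X+np.vstack([circ(sr,h),circ(sr,sh)])); return im
def ring(P,k,X):
    r,i,h=R[k]; im=np.zeros((480,640),np.uint8)
    draw(im,P,X+np.vstack([circ(r,0),circ(r,h)]))
    if k=="x": draw(im,P,X+np.vstack([circ(.056,0),circ(.056,.008)]))
    return im
def iou(a,b): return (a&b).sum()/max((a|b).sum(),1)
def fit(f,Ps,Ms,X0):
    g=lambda X:-sum(iou(cv2.GaussianBlur(f(P,X,i)*255,(1,1),0)>0,M) for i,(P,M) in enumerate(zip(Ps,Ms)))
    X=X0
    for d in(.012,.004):
        s=np.vstack([X]+[X+d*e for e in np.eye(3)]); X=minimize(g,X,method="Nelder-Mead",options=dict(initial_simplex=s,xatol=1e-4,fatol=1e-4)).x
    return X,-g(X)/len(Ps)
E
cat > m1.py <<'E'
from fit import *
Ps=[np.load("sceneP.npy"),np.load("topP.npy")]
robot.read_camera("scene");robot.read_camera("top")
def pick(name,uvs):
    out=[]
    for n,uv in zip(("scene","top"),uvs):
        L=robot.regions_of(n,name); L=[d for d in L if np.hypot(*(np.array(d["at"])-uv))<35]
        d=min(L,key=lambda d:np.hypot(*(np.array(d["at"])-uv))) if L else None
        out.append(None if d is None else d["pixels"])
    return out
def clean(Ms): return [(P,M,i) for i,(P,M) in enumerate(zip(Ps,Ms)) if M is not None]
st={"l":("m",(437,210),(179,186),(433,228),(186,193)),"m":("l",(348,240),(278,242),(348,258),(275,242)),"s":("x",(206,338),(448,266),(210,358),(442,266))}
for k,(r,a,b,c,d) in st.items():
    F=clean(pick("flask_"+k,(a,b))); G=clean(pick("ring_"+r,(c,d)))
    X0=np.append(onz(Ps[1],d,.03),.06)
    X,q=fit(lambda P,X,i:flask(P,k,X),[f[0] for f in F],[f[1] for f in F],X0); print("flask",k,X.round(4),round(q,3),len(F))
    Y,q=fit(lambda P,Y,i:ring(P,r,Y)&~flask(P,k,X)&1,[f[0] for f in G],[f[1] for f in G],np.append(X[:2],0)); print(" ring",r,Y.round(4),round(q,3),len(G))
G=clean(pick("ring_s",((347,328),(357,191))))
G=[(P,cv2.morphologyEx(M.astype(np.uint8),cv2.MORPH_CLOSE,np.ones((25,25)))>0,i) for P,M,i in G]
Y,q=fit(lambda P,Y,i:ring(P,"s",Y),[f[0] for f in G],[f[1] for f in G],np.append(onz(Ps[1],(357,191),.02),0)); print("ring s",Y.round(4),round(q,3),len(G))
for o,z in(("beaker",.045),("bottle",.054),("cylinder",.02)):
    a=[robot.spot_point(n,o) for n in("scene","top")]
    if all(a): print(o,tri(*Ps,a[0][0]["at"],a[1][0]["at"]).round(4))
for u in ((435.9,208.8),(179.1,184.9)),((347.1,243),(277.9,245.7)),((343.6,331.5),(355.1,194.9)): print(tri(*Ps,*u).round(4))
E
python3 m1.py
```

```text
flask l [0.5872 0.2633 0.0674] 0.941 2
 ring m [0.5875 0.2642 0.0019] 0.829 2
flask m [0.4778 0.0553 0.0482] 0.906 2
 ring l [ 0.4771  0.0571 -0.003 ] 0.885 2
flask s [ 0.4383 -0.3053  0.0414] 0.91 2
 ring x [ 0.4257 -0.2988 -0.0177] 0.954 1
ring s [ 0.5962 -0.1111 -0.0016] 0.933 2
bottle [ 0.6339  0.0914 -0.0052]
cylinder [0.4018 0.2625 0.0053]
[0.5879 0.2635 0.0686]
[0.4726 0.057  0.0433]
[ 0.5913 -0.1114 -0.0023]
```

```bash
cat > m2.py <<'E'
from fit import *
Ps=dict(scene=np.load("sceneP.npy"),top=np.load("topP.npy"))
ims={n:cv2.imread(f"pics/{n}0.png") for n in Ps}
for n,o in(("scene","ring_x"),("top","ring_x"),("scene","flask_s"),("top","flask_s"),("scene","beaker"),("top","beaker")):
    for d in robot.regions_of(n,o):
        m=d["pixels"]; c=np.argwhere(m); print(o,n,np.round(d["at"]),round(d["confidence"],2),m.sum(),c.min(0)[::-1],c.max(0)[::-1])
print("beaker top",onz(Ps["top"],robot.search_frame("top","beaker")[0]["at"],.045))
def ov(n,P,m): 
    cs,_=cv2.findContours(cv2.resize(m,None,fx=4,fy=4,interpolation=0),cv2.RETR_EXTERNAL,cv2.CHAIN_APPROX_NONE); cv2.drawContours(big[n],cs,-1,(0,255,0) ,1)
big={n:cv2.resize(i,None,fx=4,fy=4,interpolation=cv2.INTER_CUBIC) for n,i in ims.items()}
X=np.array([.4383,-.3053,.0414]); Y=np.array([.4345,-.301,0])
for n in Ps: ov(n,Ps[n],flask(Ps[n],"s",X)); ov(n,Ps[n],ring(Ps[n],"x",Y))
cv2.imwrite("pics/ov1.png",np.hstack([big["scene"][1200:1600,650:1050],big["top"][900:1300,1570:1970]]))
E
python3 m2.py
```

```text
ring_x scene [214. 363.] 0.84 2118 [178 331] [242 385]
ring_x scene [346. 264.] 0.82 1845 [317 230] [377 279]
ring_x scene [432. 230.] 0.64 787 [411 214] [456 244]
ring_x scene [344. 331.] 0.56 1240 [327 309] [366 348]
ring_x top [196. 202.] 0.94 620 [161 167] [209 214]
ring_x top [352. 196.] 0.79 829 [340 175] [373 209]
ring_x top [281. 259.] 0.59 2218 [247 212] [309 272]
flask_s scene [442. 202.] 0.95 1428 [419 167] [456 228]
flask_s scene [203. 339.] 0.93 942 [192 309] [221 358]
flask_s scene [332. 169.] 0.89 1018 [320 136] [349 189]
flask_s scene [349. 239.] 0.58 891 [333 206] [361 256]
flask_s top [182. 186.] 0.93 1291 [159 167] [200 206]
flask_s top [448. 266.] 0.87 466 [435 255] [460 277]
flask_s top [276. 245.] 0.85 674 [263 227] [292 255]
flask_s top [168. 333.] 0.63 1290 [148 314] [188 354]
beaker top [355. 267.] 0.79 1038 [334 249] [371 284]
beaker top [ 0.42778489 -0.10002693]
```

View pics/ov1.png

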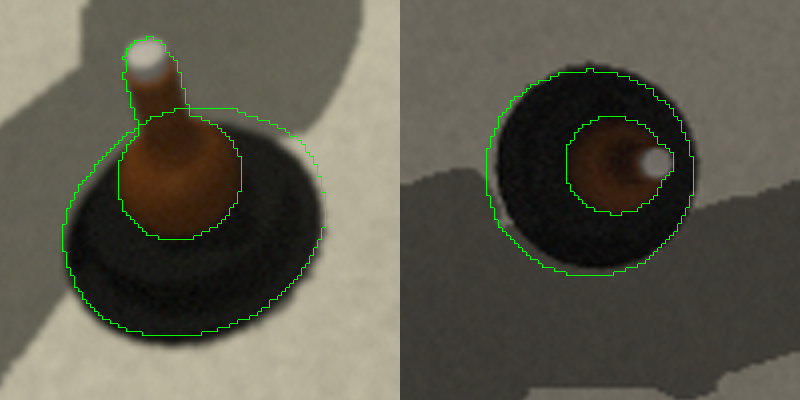

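The overlay shows the small-flask fit matching in both views, at (205,338) in the scene and (449,266) in the top view. The black ring's drawn outline is about 1 px off, so the ring is concentric with the flask, as it should be. I'll use the concentric centre (0.438,-0.305).

```bash
cat > d.py <<'E'
import sys; from h import *
from scipy.spatial.transform import Rotation as Ro
s=robot.sense(); R=Ro.from_quat(s["tcp_rot"]).as_matrix()
t=np.array([float(v) for v in sys.argv[1:4]]); p=np.array(s["eef_pos"])
print("tool delta",(R.T@(t-p)).round(4),"pos",p.round(4),"t",s["time_s"],"F",np.round(s["wrist_force"],1),"open",round(s["opening"],4))
E
python3 d.py .438 -.305 .223
```

```text
tool delta [ 0.2981 -0.2323 -0.0003] pos [ 0.244  -0.6294  0.2227] t 2.55 F [ 0.3  0.6 -0.3] open 0.0879
```

Emit:
{"api": "carry_out", "payload": {"plan": [[0,0.036,-0.028,0,0,0,0],[0,0.072,-0.056,0,0,0,0],[0,0.108,-0.084,0,0,0,0],[0,0.144,-0.112,0,0,0,0],[0,0.18,-0.14,0,0,0,0]], "grip_force": 15}}

```text
time_s: 3.05
eef_pos: [0.362, -0.4322, 0.2229]
tcp_rot: [0.983, 0.184, 0.0, 0.0]
wrist_force: [-0.6, -0.6, 0.3]
opening: 0.0878
gripper_force: 0.0
```

Emit:
{"api": "carry_out", "payload": {"plan": [[0,0.038,-0.03,0,0,0,0],[0,0.076,-0.06,0,0,0,0],[0,0.118,-0.092,0,0,0,0],[0,0.118,-0.092,0,0,0,0],[0,0.118,-0.092,0,0,0,0]]}}

```text
time_s: 3.55
eef_pos: [0.4389, -0.304, 0.2229]
tcp_rot: [0.983, 0.186, 0.0, 0.0]
wrist_force: [-0.1, -0.4, -0.5]
opening: 0.0882
gripper_force: 0.0
```

```bash
python3 d.py .438 -.305 .083; python3 - <<'E'
from h import *
a=[cv2.cvtColor(cam(n)[0]["color"],cv2.COLOR_RGB2BGR) for n in("scene","top")]
cv2.imwrite("pics/b1.png",np.hstack([cv2.resize(a[0][220:420,100:300],None,fx=2,fy=2),cv2.resize(a[1][160:360,340:540],None,fx=2,fy=2)]))
E
```

```text
tool delta [-0.0012  0.0005  0.1399] pos [ 0.4389 -0.304   0.2229] t 3.55 F [-0.1 -0.4 -0.5] open 0.0882
```

View pics/b1.png

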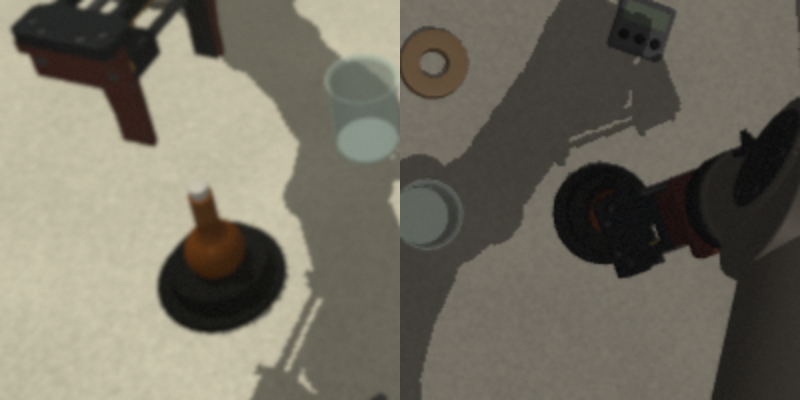

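The open fingers are centred above the small flask, which stands at scene (207,345). The path down is clear.

Emit:
{"api": "carry_out", "payload": {"plan": [[0,-0.001,0,0.035,0,0,0],[0,-0.001,0,0.07,0,0,0],[0,-0.001,0,0.105,0,0,0],[0,-0.001,0,0.13,0,0,0],[0,-0.001,0,0.14,0,0,0]]}}

```text
time_s: 4.15
eef_pos: [0.4345, -0.3068, 0.0802]
tcp_rot: [0.983, 0.182, -0.002, -0.001]
wrist_force: [-0.5, 0.0, 0.2]
opening: 0.0881
gripper_force: 0.0
```

Emit:
{"api": "carry_out", "payload": {"plan": [[0.4,0,0,0,0,0,0],[0.7,0,0,0,0,0,0],[0.9,0,0,0,0,0,0],[0.9,0,0,0,0,0,0],[0.9,0,0,0,0,0,0]]}}

```text
time_s: 4.65
eef_pos: [0.4375, -0.306, 0.0835]
tcp_rot: [0.983, 0.184, 0.001, 0.001]
wrist_force: [-0.6, -0.7, 0.2]
opening: 0.0512
gripper_force: 0.0
```

Emit:
{"api": "carry_out", "payload": {"plan": [[0.9,0,0,0,0,0,0],[0.9,0,0,-0.003,0,0,0],[0.9,0,0,-0.01,0,0,0],[0.9,0,0,-0.02,0,0,0],[0.9,0,0,-0.02,0,0,0]]}}

```text
time_s: 5.15
eef_pos: [0.438, -0.3063, 0.1044]
tcp_rot: [0.983, 0.184, 0.001, 0.001]
wrist_force: [-0.3, -0.4, -0.5]
opening: 0.0192
gripper_force: 15.0
```

```bash
python3 d.py .596 -.111 .18
```

```text
tool delta [ 0.218  -0.1249 -0.0755] pos [ 0.438  -0.3063  0.1044] t 5.15 F [-0.3 -0.4 -0.5] open 0.0192
```

```bash
python3 d.py .438 -.306 .083; python3 - <<'E'
from h import *
a=[cv2.cvtColor(cam(n)[0]["color"],cv2.COLOR_RGB2BGR) for n in("scene","top")]
cv2.imwrite("pics/b2.png",np.hstack([cv2.resize(a[0][250:400,130:280],None,fx=3,fy=3)]))
E
```

```text
tool delta [ 0.     -0.0004  0.0214] pos [ 0.438  -0.3063  0.1044] t 5.15 F [-0.3 -0.4 -0.5] open 0.0192
```

View pics/b2.png

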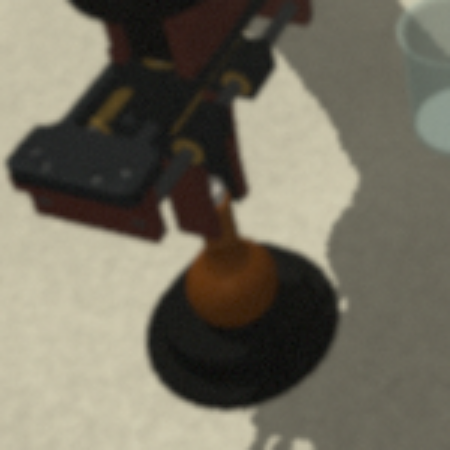

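The image shows the bulb at scene (207,344), about where it started. The fingers were still closing during the lift, so they hold the top of the neck and the flask has barely risen. I'll measure how much.

```bash
cat > z.py <<'E'
# flask height/pose now: z.py size x y scene_u scene_v
import sys; from fit import *
k=sys.argv[1]; uv=np.float64(sys.argv[2:4]); x0=np.float64(sys.argv[4:7])
P=np.load("sceneP.npy"); c=robot.read_camera("scene")
hsv=cv2.cvtColor(c["color"],cv2.COLOR_RGB2HSV).astype(int)
for d in robot.regions_of("scene","flask_"+k)[:6]:
    m=d["pixels"]; 
    if np.hypot(*(np.array(d["at"])-uv))>35: continue
    # bulb = the lower part of the mask: min enclosing width
    r=np.argwhere(m); print("at",np.round(d["at"]),"bottom",r[:,0].max(),"cols",r[:,1].min(),r[:,1].max())
for dz in(-.005,0,.005,.01,.015,.02):
    r=np.argwhere(flask(P,k,x0+[0,0,dz])); print(dz,"bottom",r[:,0].max(),"cols",r[:,1].min(),r[:,1].max())
E
python3 z.py s 207 340 .438 -.305 .044
```

```text
at [203. 343.] bottom 358 cols 191 221
-0.005 bottom 360 cols 192 222
0 bottom 358 cols 191 222
0.005 bottom 356 cols 191 222
0.01 bottom 355 cols 190 221
0.015 bottom 353 cols 190 221
0.02 bottom 351 cols 189 220
```

The flask is still seated: the mask's bottom row is 358, as at the start. I'll open, go down and grip again, this time waiting for the fingers.

Emit:
{"api": "carry_out", "payload": {"plan": [[0.5,0,0,0,0,0,0],[0.5,0,0,0,0,0,0],[0.5,0,0,0,0,0,0],[0.5,0,0,0.01,0,0,0],[0.5,0,0,0.02,0,0,0]]}}

```text
time_s: 5.85
eef_pos: [0.4371, -0.3058, 0.082]
tcp_rot: [0.983, 0.184, 0.0, 0.0]
wrist_force: [-0.5, -0.2, -1.4]
opening: 0.0435
gripper_force: 0.0
```

Emit:
{"api": "carry_out", "payload": {"plan": [[0.9,0,0,0,0,0,0],[0.9,0,0,0,0,0,0],[0.9,0,0,0,0,0,0],[0.9,0,0,0,0,0,0],[0.9,0,0,0,0,0,0]]}}

```text
time_s: 6.35
eef_pos: [0.4373, -0.3059, 0.0829]
tcp_rot: [0.983, 0.184, 0.0, 0.0]
wrist_force: [0.5, -0.5, 0.0]
opening: 0.0197
gripper_force: 15.0
```

Emit:
{"api": "carry_out", "payload": {"plan": [[0.9,0,0,0,0,0,0],[0.9,0,0,0,0,0,0],[0.9,0,0,-0.004,0,0,0],[0.9,0,0,-0.012,0,0,0],[0.9,0,0,-0.02,0,0,0]]}}

```text
time_s: 6.85
eef_pos: [0.437, -0.3056, 0.1033]
tcp_rot: [0.983, 0.184, -0.0, -0.0]
wrist_force: [0.3, -0.4, 0.2]
opening: 0.0199
gripper_force: 15.0
```

```bash
python3 d.py .596 -.111 .18;python3 z.py s 207 340 .438 -.305 .044
```

```text
tool delta [ 0.2186 -0.124  -0.0767] pos [ 0.437  -0.3056  0.1033] t 6.85 F [ 0.3 -0.4  0.2] open 0.0199
at [203. 336.] bottom 350 cols 189 218
-0.005 bottom 360 cols 192 222
0 bottom 358 cols 191 222
0.005 bottom 356 cols 191 222
0.01 bottom 355 cols 190 221
0.015 bottom 353 cols 190 221
0.02 bottom 351 cols 189 220
```

Emit:
{"api": "carry_out", "payload": {"plan": [[0.9,0,0,-0.025,0,0,0],[0.9,0.02,-0.012,-0.045,0,0,0],[0.9,0.05,-0.029,-0.05,0,0,0],[0.9,0.085,-0.049,-0.05,0,0,0],[0.9,0.12,-0.068,-0.05,0,0,0]]}}

```text
time_s: 7.45
eef_pos: [0.5252, -0.1981, 0.1533]
tcp_rot: [0.983, 0.183, 0.0, 0.0]
wrist_force: [0.9, -0.9, -0.7]
opening: 0.0195
gripper_force: 15.0
```

Emit:
{"api": "carry_out", "payload": {"plan": [[0.9,0.035,-0.02,0,0,0,0],[0.9,0.065,-0.037,0,0,0,0],[0.9,0.088,-0.05,0,0,0,0],[0.9,0.098,-0.056,0,0,0,0],[0.9,0.098,-0.056,0,0,0,0]]}}

```text
time_s: 7.95
eef_pos: [0.596, -0.1098, 0.1525]
tcp_rot: [0.983, 0.185, 0.0, -0.0]
wrist_force: [-0.5, -0.0, -0.8]
opening: 0.0192
gripper_force: 15.0
```

```bash
python3 d.py .596 -.111 .085; cat > ov.py <<'E'
# overlay of a flask (size,x,y,z) and ring (size,x,y) on new pictures: crop of both views
import sys; from fit import *
fk,fx,fy,fz,rk,rx,ry,out=sys.argv[1:9]; X=np.float64([fx,fy,fz]); Y=np.float64([rx,ry,0]); o=[]
for n in("scene","top"):
    P=np.load(n+"P.npy"); b=cv2.resize(robot.read_camera(n)["color"][:,:,::-1],None,fx=4,fy=4,interpolation=cv2.INTER_CUBIC)
    for m,col in((flask(P,fk,X),(0,255,0)),(ring(P,rk,Y),(255,255,0))):
        c,_=cv2.findContours(cv2.resize(m,None,fx=4,fy=4,interpolation=0),cv2.RETR_EXTERNAL,cv2.CHAIN_APPROX_NONE); cv2.drawContours(b,c,-1,col,1)
    u,v=(proj(P,(X+Y)/2)*4).astype(int); u,v=max(u,200),max(v,200); o.append(b[v-200:v+200,u-200:u+200])
cv2.imwrite(f"pics/{out}.png",np.hstack(o))
E
python3 ov.py s .596 -.111 .116 s .596 -.111 c1
```

```text
tool delta [-0.0005  0.0011  0.0675] pos [ 0.596  -0.1098  0.1525] t 7.95 F [-0.5 -0.  -0.8] open 0.0192
```

View pics/c1.png

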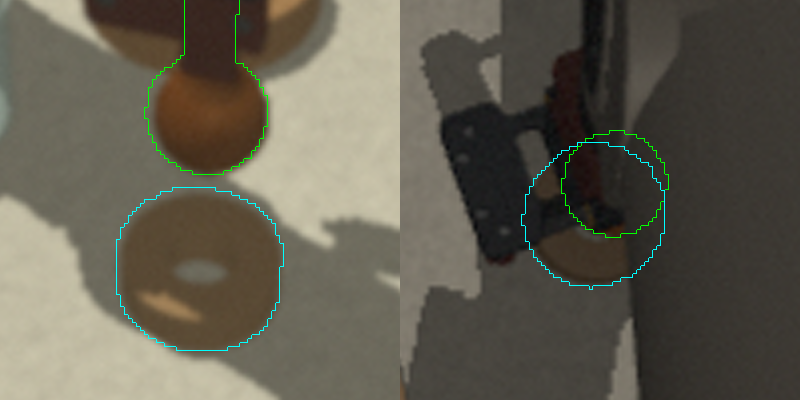

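The scene view shows the carried bulb at the predicted place and the small ring's outline matching, so I'll lower it.

Emit:
{"api": "carry_out", "payload": {"plan": [[0.9,0,0.001,0.025,0,0,0],[0.9,0,0.001,0.045,0,0,0],[0.9,0,0.001,0.06,0,0,0],[0.9,0,0.001,0.065,0,0,0],[0.9,0,0.001,0.067,0,0,0]]}}

```text
time_s: 8.55
eef_pos: [0.5953, -0.1131, 0.0853]
tcp_rot: [0.983, 0.183, -0.0, 0.0]
wrist_force: [0.7, 0.8, -1.0]
opening: 0.0196
gripper_force: 15.0
```

Emit:
{"api": "carry_out", "payload": {"plan": [[0.9,0,0,0,0,0,0],[0.9,0,0,0,0,0,0]]}}

```text
time_s: 8.75
eef_pos: [0.5965, -0.1124, 0.0866]
tcp_rot: [0.983, 0.184, 0.001, 0.0]
wrist_force: [-0.1, -0.0, -0.2]
opening: 0.0198
gripper_force: 15.0
```

```bash
python3 d.py .596 -.111 .085; python3 z.py s 347 300 .596 -.111 .045
```

```text
tool delta [ 0.0001 -0.0015  0.0016] pos [ 0.5965 -0.1124  0.0866] t 8.75 F [-0.1 -0.  -0.2] open 0.0198
at [343. 316.] bottom 329 cols 334 360
-0.005 bottom 332 cols 333 361
0 bottom 330 cols 333 361
0.005 bottom 329 cols 333 361
0.01 bottom 327 cols 333 361
0.015 bottom 325 cols 333 361
0.02 bottom 323 cols 333 361
```

Almost seated. I'll go down another 3 mm in small steps, then release.

Emit:
{"api": "carry_out", "payload": {"plan": [[0.9,0,-0.001,0.001,0,0,0],[0.9,0,-0.001,0.002,0,0,0],[0.9,0,-0.001,0.003,0,0,0],[0.9,0,-0.001,0.003,0,0,0]]}}

```text
time_s: 9.25
eef_pos: [0.5966, -0.1117, 0.0841]
tcp_rot: [0.983, 0.184, 0.001, 0.001]
wrist_force: [-0.1, -0.5, 8.1]
opening: 0.0198
gripper_force: 15.0
```

Emit:
{"api": "carry_out", "payload": {"plan": [[0.9,0,0,-0.001,0,0,0],[0.7,0,0,-0.001,0,0,0],[0.5,0,0,-0.001,0,0,0],[0.3,0,0,-0.001,0,0,0],[0.3,0,0,-0.001,0,0,0]]}}

```text
time_s: 9.75
eef_pos: [0.5953, -0.1112, 0.0834]
tcp_rot: [0.983, 0.184, -0.0, -0.0]
wrist_force: [-0.0, -0.7, 0.1]
opening: 0.0467
gripper_force: 0.0
```

Emit:
{"api": "carry_out", "payload": {"plan": [[0.0,0,0,-0.01,0,0,0],[0,0,0,-0.04,0,0,0],[0,0,0,-0.075,0,0,0],[0,0,0,-0.11,0,0,0],[0,0,0,-0.13,0,0,0]]}}

```text
time_s: 10.25
eef_pos: [0.5967, -0.1114, 0.2176]
tcp_rot: [0.983, 0.184, 0.002, 0.001]
wrist_force: [0.4, 0.1, -0.3]
opening: 0.086
gripper_force: 0.0
```

```bash
python3 d.py .4775 .056 .21; python3 ov.py s .596 -.111 .045 s .596 -.111 c2
```

```text
tool delta [-0.0507 -0.1992  0.007 ] pos [ 0.5967 -0.1114  0.2176] t 10.25 F [ 0.4  0.1 -0.3] open 0.086
```

View pics/c2.png

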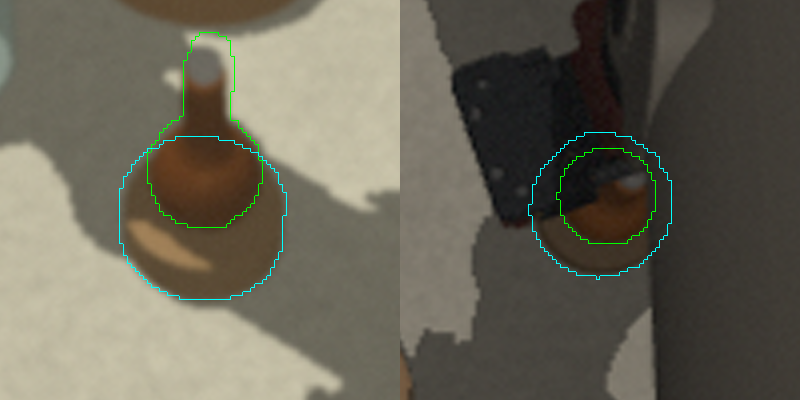

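The small flask stands in the ring's hole at scene (347,320), though its stopper shows about 3 px lower than drawn. I'll check the tilt with the arm out of the way.

Emit:
{"api": "carry_out", "payload": {"plan": [[0,-0.01,-0.04,0,0,0,0],[0,-0.02,-0.08,0,0,0,0],[0,-0.03,-0.12,0,0,0,0],[0,-0.042,-0.165,0.002,0,0,0],[0,-0.051,-0.199,0.005,0,0,0]]}}

```text
time_s: 10.85
eef_pos: [0.4737, 0.0577, 0.2079]
tcp_rot: [0.983, 0.185, -0.001, -0.0]
wrist_force: [0.8, 0.1, 0.3]
opening: 0.0879
gripper_force: 0.0
```

```bash
python3 d.py .4775 .056 .09; cat > tilt.py <<'E'
# stopper centre (white blob near prediction) triangulated vs base centre: tilt.py size x y z
import sys; from fit import *
k=sys.argv[1]; X=np.float64(sys.argv[2:5]); top=X+[0,0,S[k][4]]; Ps=[];uv=[]
for n in("scene","top"):
    P=np.load(n+"P.npy"); c=robot.read_camera(n)["color"].astype(int); u=proj(P,top); 
    hsv=cv2.cvtColor(c.astype(np.uint8),cv2.COLOR_RGB2HSV).astype(int)
    r=9; a,b=np.round(u).astype(int); w=c[b-r:b+r+1,a-r:a+r+1]; h=hsv[b-r:b+r+1,a-r:a+r+1]
    print(n,"pred",u.round(1)); print(h[:,:,1][::2,::2])
E
cat > top.py <<'E'
import sys; from fit import *
o=[]
for a in sys.argv[2:]:
    k,x,y,z=a.split(","); X=np.float64([x,y,z]); sr,h,sh=S[k][3],S[k][2],S[k][4]
    for n in("scene","top"):
        P=np.load(n+"P.npy"); I=robot.read_camera(n)["color"][:,:,::-1]
        u=proj(P,X+[0,0,S[k][4]/2]); M=np.float64([[8,0,200-8*u[0]],[0,8,300-8*u[1]]])
        b=cv2.warpAffine(I,M,(400,600),flags=cv2.INTER_CUBIC); 
        Q=np.vstack([M,[0,0,1]])@P
        for pts,c in((np.vstack([circ(sr,h),circ(sr,sh)]),(0,255,0)),(np.vstack([circ(S[k][0]*np.cos(t_),S[k][0]*np.sin(t_)) for t_ in np.linspace(-1.5,1.5,15)]),(255,255,0))):
            v=np.c_[pts+X,np.ones(len(pts))]@Q.T; v=v[:,:2]/v[:,2:]; cv2.polylines(b,[cv2.convexHull(np.int32(v))],True,c,1)
        o.append(b)
im=np.hstack(o); s=min(1,800/im.shape[1]); cv2.imwrite(f"pics/{sys.argv[1]}.png",cv2.resize(im,None,fx=s,fy=s))
E
python3 top.py d1 s,.596,-.111,.045
```

```text
tool delta [0.003  0.003  0.1179] pos [0.4737 0.0577 0.2079] t 10.85 F [0.8 0.1 0.3] open 0.0879
```

View pics/d1.png

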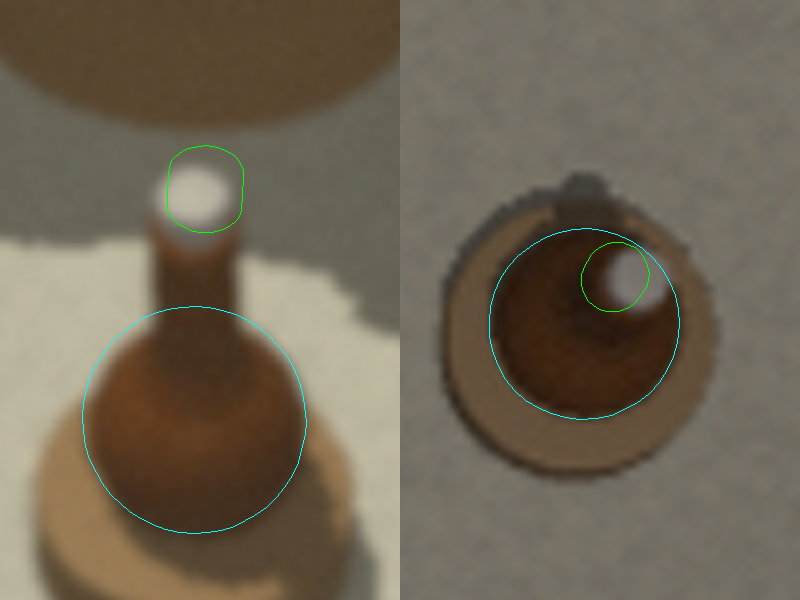

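The bulb is centred in the ring, but the stopper sits about 3 px (5–6 mm) towards −y, so the flask leans about 4°. I'll go back and straighten it with a gentle grip about 3 mm further +y.

```bash
python3 d.py .596 -.108 .21
```

```text
tool delta [ 0.053   0.2014 -0.0027] pos [0.4726 0.0598 0.2078] t 10.95 F [ 0.6 -1.7 -0.9] open 0.0875
```

Emit:
{"api": "carry_out", "payload": {"plan": [[0,0.01,0.04,0,0,0,0],[0,0.022,0.08,0,0,0,0],[0,0.034,0.12,0,0,0,0],[0,0.046,0.16,0,0,0,0],[0,0.05,0.19,0,0,0,0]], "grip_force": 5}}

```text
time_s: 11.45
eef_pos: [0.5925, -0.1066, 0.2077]
tcp_rot: [0.983, 0.183, -0.0, 0.0]
wrist_force: [0.2, 0.5, -0.7]
opening: 0.0878
gripper_force: 0.0
```

```bash
python3 d.py .596 -.108 .086
```

```text
tool delta [0.0029 0.0025 0.1217] pos [ 0.5925 -0.1066  0.2077] t 11.45 F [ 0.2  0.5 -0.7] open 0.0878
```

Emit:
{"api": "carry_out", "payload": {"plan": [[0,0.003,0.0,0.04,0,0,0],[0,0.003,0.001,0.08,0,0,0],[0,0.003,0.001,0.11,0,0,0],[0.3,0.003,0.001,0.122,0,0,0],[0.5,0.003,0.001,0.122,0,0,0]]}}

```text
time_s: 11.95
eef_pos: [0.5931, -0.1035, 0.0847]
tcp_rot: [0.983, 0.184, -0.002, -0.0]
wrist_force: [0.5, 0.5, -0.6]
opening: 0.0749
gripper_force: 0.0
```

Emit:
{"api": "carry_out", "payload": {"plan": [[0.6,0,0,0,0,0,0],[0.9,0,0,0,0,0,0],[0.9,0,0,0,0,0,0],[0.9,0,0,0,0,0,0],[0.9,0,0,0,0,0,0]]}}

```text
time_s: 12.45
eef_pos: [0.5948, -0.1032, 0.0873]
tcp_rot: [0.983, 0.184, 0.001, 0.0]
wrist_force: [0.2, -0.2, -0.2]
opening: 0.0355
gripper_force: 0.1
```

Emit:
{"api": "carry_out", "payload": {"plan": [[0.9,0,0,0,0,0,0],[0.9,0,0,0,0,0,0],[0.9,0,0,0,0,0,0],[0.9,0,0,0,0,0,0],[0.9,0,0,0,0,0,0]]}}

```text
time_s: 12.95
eef_pos: [0.5947, -0.1034, 0.0868]
tcp_rot: [0.983, 0.184, 0.0, 0.0]
wrist_force: [0.3, -1.1, 1.8]
opening: 0.0225
gripper_force: 4.9
```

```bash
python3 d.py .596 -.108 .086
```

```text
tool delta [-0.0005  0.0048  0.0008] pos [ 0.5947 -0.1034  0.0868] t 12.95 F [ 0.3 -1.1  1.8] open 0.0225
```

The TCP settled at y −0.103 and the opening reads 22.5 mm, so the neck is wedged at a slant. I'll shift back 4–5 mm while gripping; a 20 mm opening will mean upright.

Emit:
{"api": "carry_out", "payload": {"plan": [[0.9,0,0.002,0,0,0,0],[0.9,0,0.004,0,0,0,0],[0.9,0,0.005,0,0,0,0],[0.9,0,0.005,0,0,0,0],[0.9,0,0.005,0,0,0,0]]}}

```text
time_s: 13.45
eef_pos: [0.5962, -0.1079, 0.0866]
tcp_rot: [0.983, 0.184, -0.0, -0.0]
wrist_force: [0.5, -0.9, -0.2]
opening: 0.0203
gripper_force: 4.9
```

```bash
python3 d.py .596 -.108 .086
```

```text
tool delta [-0.0002  0.0001  0.0006] pos [ 0.5962 -0.1079  0.0866] t 13.45 F [ 0.5 -0.9 -0.2] open 0.0203
```

Emit:
{"api": "carry_out", "payload": {"plan": [[0.7,0,0,0,0,0,0],[0.5,0,0,0,0,0,0],[0.3,0,0,0,0,0,0],[0,0,0,-0.005,0,0,0],[0,0,0,-0.025,0,0,0]]}}

```text
time_s: 13.95
eef_pos: [0.5947, -0.1075, 0.1103]
tcp_rot: [0.983, 0.184, -0.002, -0.001]
wrist_force: [-0.8, 0.4, 0.2]
opening: 0.055
gripper_force: 0.0
```

Emit:
{"api": "carry_out", "payload": {"plan": [[0,0,0,-0.03,0,0,0],[0,0,0,-0.065,0,0,0],[0,0,0,-0.1,0,0,0],[0,-0.005,-0.03,-0.105,0,0,0],[0,-0.016,-0.07,-0.105,0,0,0]]}}

```text
time_s: 14.45
eef_pos: [0.5576, -0.0491, 0.2189]
tcp_rot: [0.983, 0.182, 0.002, 0.001]
wrist_force: [0.1, 1.4, -0.6]
opening: 0.0874
gripper_force: 0.0
```

Emit:
{"api": "carry_out", "payload": {"plan": [[0,-0.01,-0.04,0,0,0,0],[0,-0.02,-0.08,0,0,0,0],[0,-0.033,-0.12,0,0,0,0],[0,-0.036,-0.132,0,0,0,0],[0,-0.036,-0.132,0,0,0,0]]}}

```text
time_s: 14.95
eef_pos: [0.4741, 0.0634, 0.2173]
tcp_rot: [0.983, 0.186, 0.0, 0.0]
wrist_force: [1.1, 0.6, -0.3]
opening: 0.0878
gripper_force: 0.0
```

```bash
python3 top.py d2 s,.596,-.111,.045; python3 d.py .4775 .056 .093
```

```text
tool delta [-1.00e-04  5.10e-03  1.24e-01] pos [0.4756 0.0608 0.217 ] t 15.05 F [0.2 0.3 0. ] open 0.0875
```

View pics/d2.png

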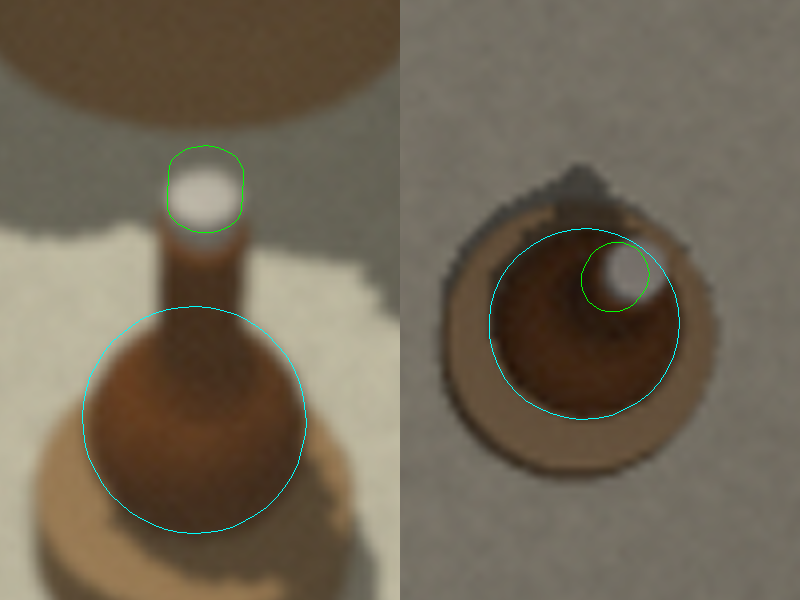

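The small flask now stands upright, with the neck vertical above the bulb at scene (347,320) and a residual within about 2°. Next is the middle flask.

Emit:
{"api": "carry_out", "payload": {"plan": [[0,0,0.003,0.04,0,0,0],[0,0,0.005,0.08,0,0,0],[0,0,0.005,0.11,0,0,0],[0,0,0.005,0.121,0,0,0],[0.3,0,0.005,0.121,0,0,0]]}}

```text
time_s: 15.55
eef_pos: [0.4764, 0.0559, 0.0945]
tcp_rot: [0.983, 0.183, -0.001, 0.0]
wrist_force: [-1.1, -0.5, 0.9]
opening: 0.0832
gripper_force: 0.0
```

Emit:
{"api": "carry_out", "payload": {"plan": [[0.9,0,0,0,0,0,0],[0.9,0,0,0,0,0,0],[0.9,0,0,0,0,0,0],[0.9,0,0,0,0,0,0],[0.9,0,0,0,0,0,0]]}}

```text
time_s: 16.05
eef_pos: [0.4769, 0.0571, 0.0962]
tcp_rot: [0.983, 0.184, 0.0, 0.0]
wrist_force: [0.3, -0.6, -0.1]
opening: 0.0433
gripper_force: 0.0
```

Emit:
{"api": "carry_out", "payload": {"plan": [[0.9,0,0,0,0,0,0],[0.9,0,0,0,0,0,0],[0.9,0,0,0,0,0,0],[0.9,0,0,0,0,0,0],[0.9,0,0,0,0,0,0]]}}

```text
time_s: 16.55
eef_pos: [0.4767, 0.0568, 0.0957]
tcp_rot: [0.983, 0.184, 0.0, 0.0]
wrist_force: [0.5, -2.3, 0.0]
opening: 0.0242
gripper_force: 5.0
```

```bash
python3 d.py .4775 .056 .096; python3 - <<'E'
from h import *
s=robot.sense(); print(s["gripper_force"],s["opening"],s["torque"])
E
```

```text
tool delta [ 0.0004  0.001  -0.0003] pos [0.4767 0.0568 0.0957] t 16.55 F [ 0.5 -2.3  0. ] open 0.0242
4.97427262365818 0.024152050969535495 [-0.4814433  -0.15285998  0.01078201]
```

Emit:
{"api": "carry_out", "payload": {"plan": [[0.9,0,0,0,0,0,0],[0.9,0,0,-0.005,0,0,0],[0.9,0,0,-0.025,0,0,0],[0.9,0,0,-0.055,0,0,0],[0.9,0,0,-0.085,0,0,0]], "grip_force": 20}}

```text
time_s: 17.05
eef_pos: [0.4758, 0.0577, 0.1815]
tcp_rot: [0.983, 0.184, -0.001, -0.0]
wrist_force: [0.9, -0.2, 0.3]
opening: 0.0233
gripper_force: 19.9
```

Emit:
{"api": "carry_out", "payload": {"plan": [[0.9,0,0,-0.025,0,0,0],[0.9,-0.008,0.015,-0.035,0,0,0],[0.9,-0.023,0.045,-0.035,0,0,0],[0.9,-0.04,0.078,-0.035,0,0,0],[0.9,-0.058,0.112,-0.035,0,0,0]]}}

```text
time_s: 17.55
eef_pos: [0.4626, -0.0685, 0.216]
tcp_rot: [0.983, 0.185, 0.0, -0.0]
wrist_force: [1.1, -0.0, -0.9]
opening: 0.0236
gripper_force: 19.9
```

Emit:
{"api": "carry_out", "payload": {"plan": [[0.9,-0.018,0.035,0,0,0,0],[0.9,-0.036,0.07,0,0,0,0],[0.9,-0.054,0.105,0,0,0,0],[0.9,-0.072,0.14,0,0,0,0],[0.9,-0.086,0.167,0,0,0,0]]}}

```text
time_s: 18.05
eef_pos: [0.4425, -0.2568, 0.2158]
tcp_rot: [0.983, 0.183, 0.0, -0.0]
wrist_force: [-0.6, 0.9, -0.1]
opening: 0.0236
gripper_force: 19.9
```

Emit:
{"api": "carry_out", "payload": {"plan": [[0.9,-0.012,0.024,0,0,0,0],[0.9,-0.02,0.04,0.005,0,0,0],[0.9,-0.023,0.044,0.01,0,0,0],[0.9,-0.023,0.044,0.01,0,0,0],[0.9,-0.023,0.044,0.01,0,0,0]]}}

```text
time_s: 18.55
eef_pos: [0.4378, -0.3028, 0.2055]
tcp_rot: [0.983, 0.185, -0.0, -0.001]
wrist_force: [0.8, 1.0, -0.8]
opening: 0.0235
gripper_force: 19.9
```

```bash
python3 d.py .4375 -.305 .099;python3 d.py .4375 -.305 .099; python3 z.py m 200 310 .4375 -.305 .16
```

```text
tool delta [-0.0011  0.0021  0.1065] pos [ 0.4378 -0.3028  0.2055] t 18.55 F [ 0.8  1.  -0.8] open 0.0235
tool delta [-0.0011  0.0021  0.1065] pos [ 0.4378 -0.3028  0.2055] t 18.55 F [ 0.8  1.  -0.8] open 0.0235
at [195. 295.] bottom 316 cols 175 216
-0.005 bottom 319 cols 173 215
0 bottom 317 cols 172 215
0.005 bottom 315 cols 171 214
0.01 bottom 313 cols 170 214
0.015 bottom 311 cols 170 213
0.02 bottom 309 cols 169 213
```

Emit:
{"api": "carry_out", "payload": {"plan": [[0.9,-0.001,0.002,0.03,0,0,0],[0.9,-0.001,0.002,0.06,0,0,0],[0.9,-0.001,0.002,0.085,0,0,0],[0.9,-0.001,0.002,0.1,0,0,0],[0.9,-0.001,0.002,0.103,0,0,0]]}}

```text
time_s: 19.15
eef_pos: [0.4368, -0.3051, 0.1012]
tcp_rot: [0.983, 0.185, -0.001, -0.001]
wrist_force: [-1.1, -0.1, -0.9]
opening: 0.0234
gripper_force: 20.0
```

Emit:
{"api": "carry_out", "payload": {"plan": [[0.9,0,0,0.001,0,0,0],[0.9,0,0,0.001,0,0,0],[0.9,0,0,0.001,0,0,0]]}}

```text
time_s: 19.45
eef_pos: [0.4381, -0.3069, 0.1027]
tcp_rot: [0.983, 0.184, 0.001, 0.001]
wrist_force: [0.1, 0.8, -1.3]
opening: 0.0235
gripper_force: 20.0
```

Emit:
{"api": "carry_out", "payload": {"plan": [[0.9,0,0,0.001,0,0,0],[0.9,0,0,0.001,0,0,0],[0.9,0,0,0.002,0,0,0],[0.9,0,0,0.002,0,0,0]]}}

```text
time_s: 19.85
eef_pos: [0.4374, -0.3067, 0.0996]
tcp_rot: [0.983, 0.184, -0.0, -0.0]
wrist_force: [0.0, -0.3, -1.1]
opening: 0.0237
gripper_force: 20.0
```

Emit:
{"api": "carry_out", "payload": {"plan": [[0.9,0,0,0.001,0,0,0],[0.9,0,0,0.001,0,0,0],[0.9,0,0,0.001,0,0,0]]}}

```text
time_s: 20.15
eef_pos: [0.4375, -0.3067, 0.0987]
tcp_rot: [0.983, 0.184, 0.0, 0.0]
wrist_force: [-0.4, 0.4, 1.3]
opening: 0.024
gripper_force: 20.0
```

Emit:
{"api": "carry_out", "payload": {"plan": [[0.9,0,0,0.001,0,0,0],[0.9,0,0,0.001,0,0,0],[0.9,0,0,0.001,0,0,0]]}}

```text
time_s: 20.45
eef_pos: [0.4377, -0.3069, 0.0983]
tcp_rot: [0.983, 0.184, 0.0, 0.0]
wrist_force: [-1.6, 0.8, 5.5]
opening: 0.0236
gripper_force: 20.0
```

Contact is at 5.5 N with small side forces. I'll ease the grip, then release and go up.

Emit:
{"api": "carry_out", "payload": {"plan": [[0.9,0,0,0,0,0,0],[0.9,0,0,0,0,0,0],[0.65,0,0,0,0,0,0],[0.5,0,0,0,0,0,0],[0,0,0,0,0,0,0]], "grip_force": 4}}

```text
time_s: 20.95
eef_pos: [0.4373, -0.3065, 0.0974]
tcp_rot: [0.983, 0.184, -0.0, -0.0]
wrist_force: [0.2, 0.4, 0.1]
opening: 0.0433
gripper_force: 0.0
```

Emit:
{"api": "carry_out", "payload": {"plan": [[0,0,0,0,0,0,0],[0,0,0,-0.02,0,0,0],[0,0,0,-0.06,0,0,0],[0,0,0,-0.1,0,0,0],[0,0,0,-0.14,0,0,0]]}}

```text
time_s: 21.45
eef_pos: [0.4371, -0.3064, 0.239]
tcp_rot: [0.983, 0.184, -0.0, -0.0]
wrist_force: [0.3, -0.5, -0.8]
opening: 0.0831
gripper_force: 0.0
```

```bash
python3 d.py .5873 .2636 .245; python3 z.py m 207 340 .4375 -.305 .053
```

```text
tool delta [ 0.3461 -0.4772 -0.0059] pos [ 0.4371 -0.3064  0.239 ] t 21.45 F [ 0.3 -0.5 -0.8] open 0.0831
at [201. 334.] bottom 358 cols 187 224
-0.005 bottom 361 cols 187 225
0 bottom 359 cols 186 225
0.005 bottom 357 cols 185 224
0.01 bottom 355 cols 185 224
0.015 bottom 353 cols 184 224
0.02 bottom 352 cols 184 223
```

Emit:
{"api": "carry_out", "payload": {"plan": [[0,0.02,-0.028,0,0,0,0],[0,0.048,-0.066,0,0,0,0],[0,0.076,-0.105,0,0,0,0],[0,0.104,-0.143,0,0,0,0],[0,0.132,-0.182,0,0,0,0]]}}

```text
time_s: 22.05
eef_pos: [0.4945, -0.0875, 0.237]
tcp_rot: [0.983, 0.184, -0.0, -0.0]
wrist_force: [0.0, -0.7, 0.1]
opening: 0.0876
gripper_force: 0.0
```

Emit:
{"api": "carry_out", "payload": {"plan": [[0,0.026,-0.036,0,0,0,0],[0,0.052,-0.072,0,0,0,0],[0,0.079,-0.109,0,0,0,0],[0,0.106,-0.146,0,0,0,0],[0,0.132,-0.182,0,0,0,0]]}}

```text
time_s: 22.55
eef_pos: [0.5518, 0.13, 0.2367]
tcp_rot: [0.983, 0.184, -0.0, -0.0]
wrist_force: [0.4, -0.1, 0.6]
opening: 0.0878
gripper_force: 0.0
```

Emit:
{"api": "carry_out", "payload": {"plan": [[0,0.026,-0.036,0,0,0,0],[0,0.052,-0.072,0,0,0,0],[0,0.075,-0.103,0,0,0,0],[0,0.082,-0.113,0,0,0,0],[0,0.082,-0.113,0,0,0,0]]}}

```text
time_s: 23.05
eef_pos: [0.5868, 0.2652, 0.2363]
tcp_rot: [0.983, 0.186, -0.001, -0.0]
wrist_force: [0.1, -0.9, -0.3]
opening: 0.0881
gripper_force: 0.0
```

```bash
python3 top.py d3 m,.4375,-.305,.053; python3 d.py .5873 .2636 .125
```

```text
tool delta [ 0.0008 -0.0023  0.1118] pos [0.5875 0.2613 0.2368] t 23.15 F [-0.  -0.7  0.7] open 0.0879
```

View pics/d3.png

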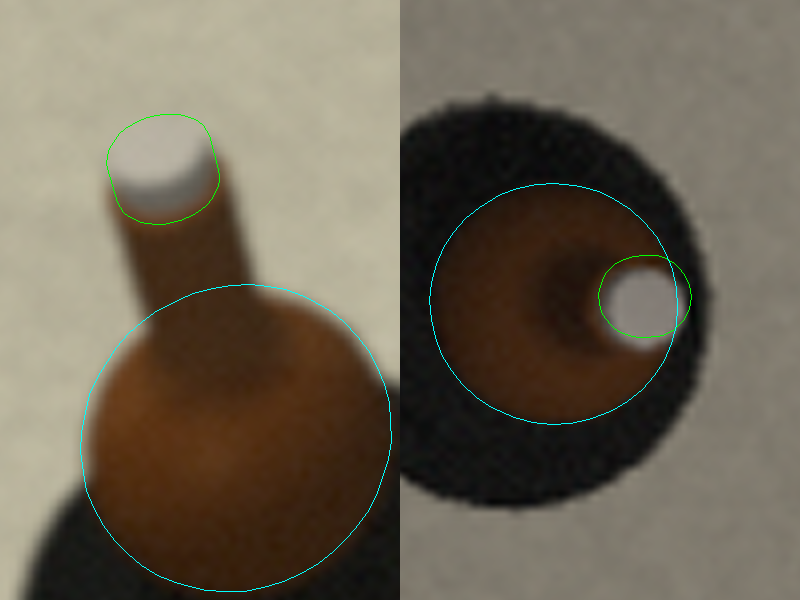

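The middle flask is parked upright on the black ring, with bulb and stopper matching the prediction in both views. Next I take the large flask.

Emit:
{"api": "carry_out", "payload": {"plan": [[0,0,-0.001,0.035,0,0,0],[0,0,-0.001,0.07,0,0,0],[0,0,-0.001,0.1,0,0,0],[0.3,0,-0.001,0.112,0,0,0],[0.5,0,-0.001,0.112,0,0,0]], "grip_force": 5}}

```text
time_s: 23.65
eef_pos: [0.5866, 0.2615, 0.1242]
tcp_rot: [0.983, 0.183, -0.002, 0.001]
wrist_force: [-0.6, -0.1, 0.3]
opening: 0.0756
gripper_force: 0.0
```

Emit:
{"api": "carry_out", "payload": {"plan": [[0.9,0,0,0,0,0,0],[0.9,0,0,0,0,0,0],[0.9,0,0,0,0,0,0],[0.9,0,0,0,0,0,0],[0.9,0,0,0,0,0,0]]}}

```text
time_s: 24.15
eef_pos: [0.5875, 0.2642, 0.1262]
tcp_rot: [0.983, 0.184, 0.0, -0.0]
wrist_force: [-0.6, -0.1, 0.3]
opening: 0.0355
gripper_force: 0.0
```

Emit:
{"api": "carry_out", "payload": {"plan": [[0.9,0,0,0,0,0,0],[0.9,0,0,0,0,0,0],[0.9,0,0,0,0,0,0],[0.9,0,0,0,0,0,0],[0.9,0,0,0,0,0,0]]}}

```text
time_s: 24.65
eef_pos: [0.5875, 0.264, 0.1258]
tcp_rot: [0.983, 0.184, 0.0, 0.0]
wrist_force: [0.2, -1.3, 2.0]
opening: 0.0281
gripper_force: 5.0
```

Emit:
{"api": "carry_out", "payload": {"plan": [[0.9,0,0,0,0,0,0],[0.9,0,0,-0.005,0,0,0],[0.9,0,0,-0.02,0,0,0],[0.9,0,0,-0.045,0,0,0],[0.9,0,0,-0.07,0,0,0]], "grip_force": 30}}

```text
time_s: 25.15
eef_pos: [0.5868, 0.2642, 0.1969]
tcp_rot: [0.983, 0.184, -0.0, -0.0]
wrist_force: [0.1, -0.5, -2.1]
opening: 0.0276
gripper_force: 30.0
```

Emit:
{"api": "carry_out", "payload": {"plan": [[0.9,-0.005,0.004,-0.01,0,0,0],[0.9,-0.02,0.017,-0.01,0,0,0],[0.9,-0.042,0.036,-0.01,0,0,0],[0.9,-0.067,0.058,-0.01,0,0,0],[0.9,-0.092,0.079,-0.01,0,0,0]]}}

```text
time_s: 25.65
eef_pos: [0.5287, 0.1557, 0.2054]
tcp_rot: [0.983, 0.184, -0.0, 0.0]
wrist_force: [0.2, -0.3, -1.7]
opening: 0.0275
gripper_force: 30.0
```

Emit:
{"api": "carry_out", "payload": {"plan": [[0.9,-0.025,0.022,0,0,0,0],[0.9,-0.05,0.043,0,0,0,0],[0.9,-0.073,0.063,0,0,0,0],[0.9,-0.086,0.074,0,0,0,0],[0.9,-0.086,0.074,0,0,0,0]]}}

```text
time_s: 26.15
eef_pos: [0.4748, 0.0541, 0.2055]
tcp_rot: [0.983, 0.182, -0.001, 0.001]
wrist_force: [0.6, 0.2, -2.3]
opening: 0.0273
gripper_force: 30.0
```

Emit:
{"api": "carry_out", "payload": {"plan": [[0.9,0,0,0,0,0,0],[0.9,0,0,0,0,0,0]]}}

```text
time_s: 26.35
eef_pos: [0.477, 0.0582, 0.2058]
tcp_rot: [0.983, 0.185, 0.0, -0.0]
wrist_force: [-0.1, 0.1, -2.4]
opening: 0.0279
gripper_force: 30.0
```

```bash
python3 d.py .477 .0565 .130; python3 z.py l 347 210 .477 .0565 .145
```

```text
tool delta [-0.0007  0.0017  0.0758] pos [0.477  0.0582 0.2058] t 26.35 F [-0.1  0.1 -2.4] open 0.0279
at [350. 203.] bottom 225 cols 328 369
-0.005 bottom 229 cols 327 369
0 bottom 227 cols 327 369
0.005 bottom 225 cols 327 369
0.01 bottom 223 cols 327 369
0.015 bottom 221 cols 327 369
0.02 bottom 219 cols 327 370
```

Emit:
{"api": "carry_out", "payload": {"plan": [[0.9,0,0.001,0.025,0,0,0],[0.9,0,0.001,0.048,0,0,0],[0.9,0,0.001,0.066,0,0,0],[0.9,0,0.001,0.074,0,0,0],[0.9,0,0.001,0.076,0,0,0]]}}

```text
time_s: 26.95
eef_pos: [0.4767, 0.0566, 0.1289]
tcp_rot: [0.983, 0.184, -0.001, -0.0]
wrist_force: [-0.5, -0.6, -2.8]
opening: 0.0278
gripper_force: 30.0
```

Emit:
{"api": "carry_out", "payload": {"plan": [[0.9,0,0,0.001,0,0,0],[0.9,0,0,0.001,0,0,0],[0.9,0,0,0.001,0,0,0]]}}

```text
time_s: 27.25
eef_pos: [0.4776, 0.0563, 0.1294]
tcp_rot: [0.983, 0.184, 0.001, 0.0]
wrist_force: [1.4, 0.1, -2.1]
opening: 0.0274
gripper_force: 30.0
```

Emit:
{"api": "carry_out", "payload": {"plan": [[0.9,0,0,0.001,0,0,0],[0.9,0,0,0.001,0,0,0],[0.9,0,0,0.001,0,0,0]]}}

```text
time_s: 27.55
eef_pos: [0.4771, 0.0561, 0.1278]
tcp_rot: [0.983, 0.184, 0.0, 0.0]
wrist_force: [-0.3, -0.7, -2.1]
opening: 0.0276
gripper_force: 30.0
```

Emit:
{"api": "carry_out", "payload": {"plan": [[0.9,0,0,0.001,0,0,0],[0.9,0,0,0.001,0,0,0],[0.9,0,0,0.001,0,0,0]]}}

```text
time_s: 27.85
eef_pos: [0.4776, 0.0562, 0.1271]
tcp_rot: [0.983, 0.184, 0.001, 0.0]
wrist_force: [0.8, -0.5, 2.4]
opening: 0.0275
gripper_force: 30.0
```

Emit:
{"api": "carry_out", "payload": {"plan": [[0.9,0,0,0.001,0,0,0],[0.9,0,0,0.001,0,0,0],[0.9,0,0,0.001,0,0,0]]}}

```text
time_s: 28.15
eef_pos: [0.4781, 0.0561, 0.1265]
tcp_rot: [0.983, 0.184, 0.001, 0.0]
wrist_force: [0.1, -1.0, 7.0]
opening: 0.0278
gripper_force: 30.0
```

Contact is at 7 N, so it is seated. I'll release and go up.

Emit:
{"api": "carry_out", "payload": {"plan": [[0.9,0,0,0,0,0,0],[0.9,0,0,0,0,0,0],[0.6,0,0,0,0,0,0],[0.4,0,0,0,0,0,0],[0,0,0,0,0,0,0]], "grip_force": 4}}

```text
time_s: 28.65
eef_pos: [0.4763, 0.0562, 0.1252]
tcp_rot: [0.983, 0.184, -0.001, -0.0]
wrist_force: [-0.8, 0.8, -0.2]
opening: 0.0474
gripper_force: 0.0
```

Emit:
{"api": "carry_out", "payload": {"plan": [[0,0,0,0,0,0,0],[0,0,0,-0.02,0,0,0],[0,0,0,-0.055,0,0,0],[0,0,0,-0.09,0,0,0],[0,0,0,-0.123,0,0,0]]}}

```text
time_s: 29.15
eef_pos: [0.4766, 0.0562, 0.2499]
tcp_rot: [0.983, 0.184, -0.0, -0.0]
wrist_force: [1.1, 0.7, 0.4]
opening: 0.0866
gripper_force: 0.0
```

Emit:
{"api": "carry_out", "payload": {"plan": [[0,-0.018,0.034,0,0,0,0],[0,-0.04,0.076,0,0,0,0],[0,-0.062,0.118,0,0,0,0],[0,-0.084,0.16,0,0,0,0],[0,-0.106,0.202,0,0,0,0]]}}

```text
time_s: 29.65
eef_pos: [0.4504, -0.1722, 0.2487]
tcp_rot: [0.983, 0.184, 0.0, 0.0]
wrist_force: [0.8, -0.8, 0.5]
opening: 0.0877
gripper_force: 0.0
```

Emit:
{"api": "carry_out", "payload": {"plan": [[0,-0.022,0.042,0.01,0,0,0],[0,-0.044,0.084,0.02,0,0,0],[0,-0.06,0.115,0.03,0,0,0],[0,-0.063,0.121,0.03,0,0,0],[0,-0.063,0.121,0.03,0,0,0]]}}

```text
time_s: 30.15
eef_pos: [0.4356, -0.3068, 0.2182]
tcp_rot: [0.983, 0.183, -0.0, -0.0]
wrist_force: [0.8, 0.7, 0.0]
opening: 0.088
gripper_force: 0.0
```

Emit:
{"api": "carry_out", "payload": {"plan": [[0,0,0,0,0,0,0],[0,0,0,0,0,0,0]]}}

```text
time_s: 30.35
eef_pos: [0.437, -0.3043, 0.219]
tcp_rot: [0.983, 0.185, 0.0, -0.0]
wrist_force: [1.6, -0.9, -0.1]
opening: 0.0874
gripper_force: 0.0
```

```bash
python3 top.py d4 l,.477,.056,.067; python3 d.py .4373 -.3065 .099
```

```text
tool delta [-0.0003  0.0018  0.1201] pos [ 0.4368 -0.3047  0.2191] t 30.45 F [-0.6 -0.3 -0.4] open 0.0877
```

View pics/d4.png

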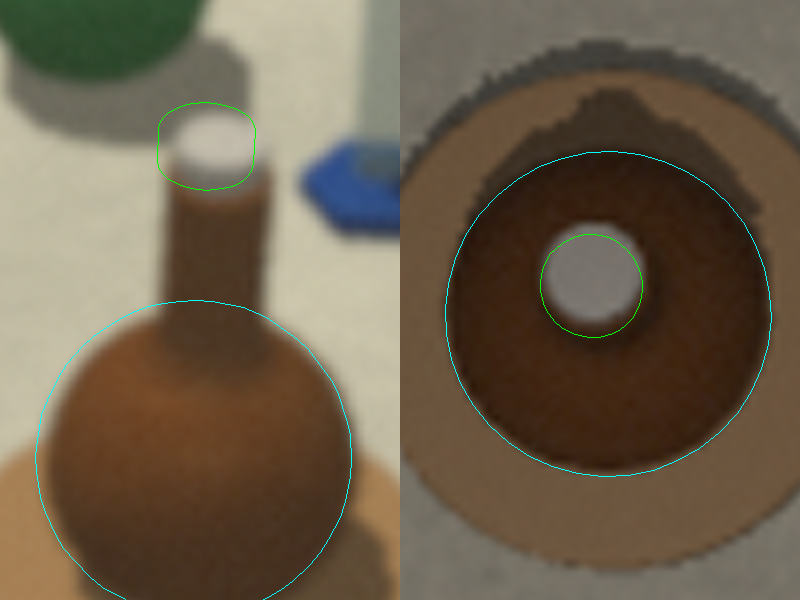

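The large flask sits upright in the large ring, with bulb and stopper matching within about 1.5 px in both views. Now the middle flask goes from the black ring to the middle ring.

Emit:
{"api": "carry_out", "payload": {"plan": [[0,0,0.001,0.035,0,0,0],[0,0,0.001,0.07,0,0,0],[0,0,0.001,0.105,0,0,0],[0.3,0,0.001,0.12,0,0,0],[0.5,0,0.001,0.12,0,0,0]], "grip_force": 5}}

```text
time_s: 30.95
eef_pos: [0.4353, -0.3053, 0.0967]
tcp_rot: [0.983, 0.185, -0.002, -0.002]
wrist_force: [-0.1, -0.3, 0.9]
opening: 0.0751
gripper_force: 0.0
```

Emit:
{"api": "carry_out", "payload": {"plan": [[0.9,0,0,0,0,0,0],[0.9,0,0,0,0,0,0],[0.9,0,0,0,0,0,0],[0.9,0,0,0,0,0,0],[0.9,0,0,0,0,0,0]]}}

```text
time_s: 31.45
eef_pos: [0.4367, -0.3072, 0.0992]
tcp_rot: [0.983, 0.184, 0.0, 0.0]
wrist_force: [-0.4, -0.0, 0.1]
opening: 0.0351
gripper_force: 0.0
```

Emit:
{"api": "carry_out", "payload": {"plan": [[0.9,0,0,0,0,0,0],[0.9,0,0,0,0,0,0],[0.9,0,0,0,0,0,0],[0.9,0,0,0,0,0,0],[0.9,0,0,0,0,0,0]]}}

```text
time_s: 31.95
eef_pos: [0.4364, -0.307, 0.0986]
tcp_rot: [0.983, 0.184, -0.0, -0.0]
wrist_force: [0.1, 0.2, 0.2]
opening: 0.0236
gripper_force: 5.0
```

Emit:
{"api": "carry_out", "payload": {"plan": [[0.9,0,0,0,0,0,0],[0.9,0,0,-0.005,0,0,0],[0.9,0,0,-0.03,0,0,0],[0.9,0,0,-0.065,0,0,0],[0.9,0,0,-0.1,0,0,0]], "grip_force": 20}}

```text
time_s: 32.45
eef_pos: [0.436, -0.3068, 0.1997]
tcp_rot: [0.983, 0.184, -0.0, -0.0]
wrist_force: [0.2, -0.2, -1.3]
opening: 0.0241
gripper_force: 20.0
```

Emit:
{"api": "carry_out", "payload": {"plan": [[0.9,0,0,-0.035,0,0,0],[0.9,0.008,-0.011,-0.06,0,0,0],[0.9,0.025,-0.034,-0.07,0,0,0],[0.9,0.047,-0.065,-0.07,0,0,0],[0.9,0.07,-0.096,-0.07,0,0,0]]}}

```text
time_s: 32.95
eef_pos: [0.4671, -0.1915, 0.2695]
tcp_rot: [0.983, 0.183, 0.001, 0.0]
wrist_force: [0.1, 0.4, -1.5]
opening: 0.0237
gripper_force: 20.0
```

Emit:
{"api": "carry_out", "payload": {"plan": [[0.9,0.023,-0.032,0,0,0,0],[0.9,0.047,-0.064,0,0,0,0],[0.9,0.07,-0.096,0,0,0,0],[0.9,0.093,-0.128,0,0,0,0],[0.9,0.117,-0.161,0,0,0,0]]}}

```text
time_s: 33.45
eef_pos: [0.5179, 0.0014, 0.269]
tcp_rot: [0.983, 0.184, 0.0, 0.0]
wrist_force: [-0.1, -0.5, -1.5]
opening: 0.0235
gripper_force: 20.0
```

Emit:
{"api": "carry_out", "payload": {"plan": [[0.9,0.023,-0.032,0,0,0,0],[0.9,0.047,-0.064,0,0,0,0],[0.9,0.07,-0.096,0,0,0,0],[0.9,0.093,-0.128,0,0,0,0],[0.9,0.117,-0.161,0,0,0,0]]}}

```text
time_s: 33.95
eef_pos: [0.569, 0.1936, 0.2688]
tcp_rot: [0.983, 0.183, -0.0, 0.0]
wrist_force: [0.7, -0.1, -0.8]
opening: 0.0235
gripper_force: 20.0
```

Emit:
{"api": "carry_out", "payload": {"plan": [[0.9,0.02,-0.028,0,0,0,0],[0.9,0.036,-0.05,0,0,0,0],[0.9,0.043,-0.06,0.02,0,0,0],[0.9,0.043,-0.06,0.05,0,0,0],[0.9,0.043,-0.06,0.08,0,0,0]]}}

```text
time_s: 34.45
eef_pos: [0.5874, 0.2647, 0.1881]
tcp_rot: [0.983, 0.184, 0.0, -0.0]
wrist_force: [0.0, 0.2, -1.6]
opening: 0.0235
gripper_force: 20.0
```

Emit:
{"api": "carry_out", "payload": {"plan": [[0.9,0,0,0,0,0,0],[0.9,0,0,0,0,0,0],[0.9,0,0,0,0,0,0]]}}

```text
time_s: 34.75
eef_pos: [0.5883, 0.2645, 0.1907]
tcp_rot: [0.983, 0.184, 0.001, -0.0]
wrist_force: [-0.5, -0.8, -0.2]
opening: 0.0238
gripper_force: 20.0
```

```bash
python3 d.py .5875 .264 .102; python3 z.py m 437 150 .5875 .264 .143
```

```text
tool delta [-0.0012  0.0002  0.0887] pos [0.5883 0.2645 0.1907] t 34.75 F [-0.5 -0.8 -0.2] open 0.0238
at [443. 183.] bottom 194 cols 430 459
-0.005 bottom 197 cols 428 457
0 bottom 196 cols 428 458
0.005 bottom 194 cols 428 458
0.01 bottom 192 cols 429 459
0.015 bottom 190 cols 429 459
0.02 bottom 188 cols 429 460
```

Right above the ring. Descending.

Emit:
{"api": "carry_out", "payload": {"plan": [[0.9,-0.001,0,0.03,0,0,0],[0.9,-0.001,0,0.06,0,0,0],[0.9,-0.001,0,0.08,0,0,0],[0.9,-0.001,0,0.087,0,0,0],[0.9,-0.001,0,0.089,0,0,0]]}}

```text
time_s: 35.35
eef_pos: [0.5866, 0.2638, 0.0999]
tcp_rot: [0.983, 0.184, 0.0, -0.0]
wrist_force: [1.0, 0.8, -0.5]
opening: 0.0233
gripper_force: 20.0
```

Emit:
{"api": "carry_out", "payload": {"plan": [[0.9,0,0,0.001,0,0,0],[0.9,0,0,0.001,0,0,0],[0.9,0,0,0.001,0,0,0]]}}

```text
time_s: 35.65
eef_pos: [0.5869, 0.2639, 0.0999]
tcp_rot: [0.983, 0.184, 0.001, -0.0]
wrist_force: [-1.0, -0.7, 0.9]
opening: 0.0238
gripper_force: 20.0
```

Emit:
{"api": "carry_out", "payload": {"plan": [[0.9,0,0,0.001,0,0,0],[0.9,0,0,0.001,0,0,0],[0.9,0,0,0.001,0,0,0]]}}

```text
time_s: 35.95
eef_pos: [0.5871, 0.2641, 0.0995]
tcp_rot: [0.983, 0.184, 0.001, -0.0]
wrist_force: [-2.0, -2.6, 7.0]
opening: 0.0234
gripper_force: 20.0
```

Emit:
{"api": "carry_out", "payload": {"plan": [[0.9,0,0,0.001,0,0,0],[0.9,0,0,0.001,0,0,0],[0.9,0,0,0.001,0,0,0]]}}

```text
time_s: 36.25
eef_pos: [0.5873, 0.264, 0.0992]
tcp_rot: [0.983, 0.184, 0.001, -0.0]
wrist_force: [-3.4, -2.8, 12.3]
opening: 0.0238
gripper_force: 20.0
```

Emit:
{"api": "carry_out", "payload": {"plan": [[0.9,-0.001,0.001,-0.002,0,0,0],[0.9,-0.001,0.001,-0.001,0,0,0],[0.9,-0.001,0.001,-0.001,0,0,0],[0.9,-0.001,0.001,-0.001,0,0,0]], "grip_force": 4}}

```text
time_s: 36.65
eef_pos: [0.5864, 0.2629, 0.0984]
tcp_rot: [0.983, 0.184, 0.001, -0.0]
wrist_force: [-0.6, -0.8, 5.5]
opening: 0.0238
gripper_force: 4.0
```

Emit:
{"api": "carry_out", "payload": {"plan": [[0.65,0,0,0,0,0,0],[0.5,0,0,0,0,0,0],[0.3,0,0,0,0,0,0],[0,0,0,0,0,0,0],[0,0,0,-0.01,0,0,0]]}}

```text
time_s: 37.15
eef_pos: [0.5847, 0.2618, 0.1065]
tcp_rot: [0.983, 0.184, -0.001, 0.0]
wrist_force: [-0.4, -0.2, 0.0]
opening: 0.0592
gripper_force: 0.0
```

Emit:
{"api": "carry_out", "payload": {"plan": [[0,0,0,-0.03,0,0,0],[0,0,0,-0.07,0,0,0],[0,0,0,-0.11,0,0,0],[0,0,0,-0.15,0,0,0],[0,0,0,-0.17,0,0,0]]}}

```text
time_s: 37.65
eef_pos: [0.5869, 0.2634, 0.2828]
tcp_rot: [0.983, 0.184, 0.003, -0.001]
wrist_force: [0.8, 0.8, 0.3]
opening: 0.0876
gripper_force: 0.0
```

Emit:
{"api": "carry_out", "payload": {"plan": [[0,-0.025,0.03,0,0,0,0],[0,-0.05,0.06,0,0,0,0],[0,-0.075,0.09,0,0,0,0],[0,-0.105,0.13,0,0,0,0],[0,-0.135,0.165,0,0,0,0]]}}

```text
time_s: 38.15
eef_pos: [0.5189, 0.0579, 0.2784]
tcp_rot: [0.983, 0.184, 0.001, 0.0]
wrist_force: [1.0, -1.3, 0.2]
opening: 0.0878
gripper_force: 0.0
```

Emit:
{"api": "carry_out", "payload": {"plan": [[0,-0.025,0.035,0,0,0,0],[0,-0.05,0.07,0,0,0,0],[0,-0.075,0.105,0,0,0,0],[0,-0.1,0.14,0,0,0,0],[0,-0.125,0.175,0,0,0,0]]}}

```text
time_s: 38.65
eef_pos: [0.4656, -0.1501, 0.2787]
tcp_rot: [0.983, 0.184, 0.001, 0.0]
wrist_force: [1.2, 0.5, 0.2]
opening: 0.088
gripper_force: 0.0
```

Emit:
{"api": "carry_out", "payload": {"plan": [[0,-0.025,0.035,0,0,0,0],[0,-0.05,0.07,0,0,0,0],[0,-0.075,0.105,0,0,0,0],[0,-0.1,0.14,0,0,0,0],[0,-0.1,0.14,0,0,0,0]]}}

```text
time_s: 39.15
eef_pos: [0.4208, -0.3213, 0.2784]
tcp_rot: [0.984, 0.179, -0.0, 0.001]
wrist_force: [-0.9, 0.5, 0.0]
opening: 0.0877
gripper_force: 0.0
```

```bash
python3 top.py d5 m,.5873,.2636,.053 s,.596,-.111,.045; python3 - <<'E'
from h import *
a=[robot.read_camera(n)["color"][:,:,::-1] for n in("scene","top")]
cv2.imwrite("pics/all.png",cv2.resize(np.hstack([a[0][90:410,140:540],a[1][120:440,100:500]]),(800,320)))
s=robot.sense(); print(s["time_s"],s["eef_pos"],s["opening"])
E
```

```text
39.45 [ 0.42431603 -0.3136887   0.27791182] 0.0879501371646295
```

View pics/d5.png

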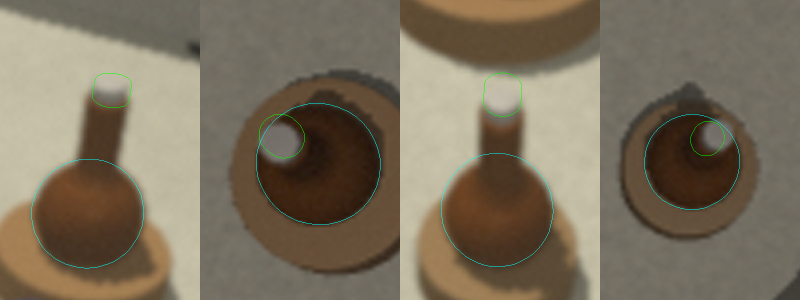

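View pics/all.png

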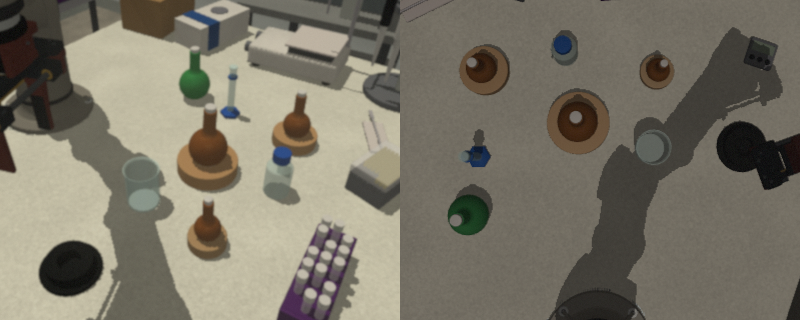

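All three flasks are upright on their matching rings. In the scene crop they are at (208,235) small, (297,128) middle and (208,150) large. The bystanders stand where they were and the arm is clear, so I'll hand in.

```bash
python3 -c "
from station import robot
print(robot.hand_in())"
```

```text
the job is handed in; nothing more can be done
None
```

The small, middle and large flasks are on their matching cork rings, upright to within about 2° in the last pictures; the beaker, bottle and cylinder are still standing where they were, and the job was handed in at about 39 s.

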